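# Free the mould turntable and hold its index plunger out

## Robot

A 6-joint arm with a two-finger parallel gripper is mounted at the origin on the work surface. World frame = base frame: x ahead of the robot, y to its left, z up, the work surface at z = 0. Lengths are in m, angles in rad, forces in N, time in s.
With the tool pointing down it reaches from about 0.35 to 0.975 m from the base axis. Payload 7.1 kg.
Tool frame: the origin (TCP) lies on the front face of the gripper's body, between the roots of the fingers; the fingertips stand 80 mm ahead of it and the grasp point (between the pads) lies 61 mm ahead of it; x points along the fingers, y is the direction in which the jaws open and shut, and the axes are right-handed (so a half turn about x gives the same grasp; the last joint's range is limited). The gripper opens to 88 mm and grips with 3 to 60 N. Pads are 20 mm wide; open, the fingers measure 115 mm over their backs; the gripper's body (75 mm by 178 mm) begins 61 mm behind the grasp point.
Start: joints at [-1.173, 0.423, 1.63, -0, 1.089, -0.019], TCP at [0.253, -0.571, 0.303] pointing down, gripper open.
Joint ranges: [-3, 3], [-0.9, 2.11], [0.09, 2.58], [-1.31, 4.45], [0.11, 2.69], [-2.54, 2.54]. Speed limits (rad/s): [2.39, 2.39, 3.01, 3.14, 3.14, 3.14].

## Interface

Orientations are given as [roll, pitch, yaw] about the fixed x, y, z axes, in that order (R = Rz(yaw) Ry(pitch) Rx(roll)).
In Python, from workcell import bot, cams, order gives the robot as it stands. The module is installed in compiled form; this text tells all that it offers.
- The arm moves only by the tool servo_tool, never from a script. Its argument "series" is a list of rows, each a list of 7 numbers: the shift along the tool's x, y, z in mm, then the turn, a rotation vector about the tool's x, y, z in rad, then the closure, from -1 (fully open) to 1 (shut). A call has 1 to 8 rows; each row shifts and turns the commanded pose from where the row before left it, along the tool's axes as they then stand; what a row does not reach is not made up. A row lasts 1/12 s, in which the tool goes at most 41.7 mm and 7.16 degrees, less where a joint would pass 70% of its speed; a pose out of reach is approached as far as the arm can. A call is refused whole if a number of a shift passes 41.7 or a number of a turn 0.125, either way. A call with a gripper value outside its range is refused whole. The fingers move at their own pace and stop on an object; the grip force is fixed at half the most. Time passes only in rows, so rows that do not move let the fingers close. It gives the time, the measured TCP pose, the force and the opening at its end, in the units of the state.
- bot.state(): the state, without advancing time (a new reading comes with each control period).
- cams.snapshot(name): name is "scene" or "top"; returns a dict with "color" (420x560x3 uint8, blue, green, red), "fx", "fy", "cx", "cy" (pixels), "R" (3x3) and "t" (3): a world point X has camera coordinates R X + t. Camera axes: x right, y down, z forward; pixel columns grow to the right and rows downward; lengths in m; the calibration is good to about 2 mm. A picture is of the moment at which its call begins. There is no depth.
- order.hand_in(): hands the job in, once; it reports no verdict.
The state is a dict: "time": time; "joints": joint angles; "qd": joint speeds; "joint_torque": joint torques, N m; "position": TCP position; "tcp_rot": TCP orientation; "contact_force": force on the tool from outside, world axes, zero at the start; "torque": the same for the moment, N m; "opening": finger opening in m.
Only numpy, scipy, OpenCV 4.12 (cv2) and the standard library are available. Lean on these libraries where they do the work, as an engineer would, in place of code of your own. Each camera call takes 0.05 s, during which the arm holds its last target.

## Task

Free the mould turntable for a colleague: first turn the clamp knob counter-clockwise (seen from above) to its stop, so that its flat steel finger swings off the plunger's shoulder. Then grip the round head of the sprung index plunger, pull it straight up as far as it goes and keep it held there, clear of its hole; the job finishes while you are still holding it up. Do not turn the turntable or disturb the things lying about.

Things in the scene. Friction and masses are not known exactly. Their poses are not given: they have to be found in the camera images.
- fixture: Fixed aluminium base plate 170 (x) x 360 (y) x 12 mm with a plywood turntable (224 mm across, top 28 mm up) carrying a white mould (92 mm square, top 97 mm up). Origin on the table under the plunger's axis, z up. In its frame: clamp axis at (0, -100) mm, plunger (0, 0), turntable axis (0, 95), mould (0, 105). A bridge 32 mm wide, top 48 mm up, joins clamp and plunger.
- clamp_grip (a point): Grip point of the clamp knob, on its vertical axis, 100 mm above the table. The knob is a black bar 14 mm thick, 56 mm long, 38 mm high (z 78 to 116 mm). The point turns with it: bar length along the point's y, thickness along x. A flat steel finger (z 61.5 to 71.5 mm, 93 mm long, broad at its end) reaches from under the bar along the point's +y.
- clamp (a joint): Angle of the clamp knob, rad: 0 = finger square over the plunger's shoulder, grows counter-clockwise seen from above (the finger swings to the fixture's -x side) to its stop at 1.4 = open. Starts between 0 and 0.4, where the finger still blocks the plunger. Stays where it is left; turning takes about 0.06 N m.
- plunger_head (a point): Centre of the plunger's round black pull head: upright cylinder 28 mm in diameter, 34 mm high, centre 117 mm above the table when seated. Rises with the plunger. Below it a neck 10 mm across runs down 41 mm to a steel shoulder 34 mm across (top at z = 59 mm).
- pull_knob: The same pull head, fixed to the plunger along its axis, but free to spin on it. Its origin lies on the plunger's axis, at table height while seated, 117 mm below the head's centre.
- plunger (a joint): Lift of the plunger, m: 0 = seated, its 8 mm pin 8 mm deep in the turntable's index hole; 0.022 = pulled up to its stop. A spring pulls it down, about 4 N seated to 10 N at the stop; it snaps back if let go.
- turntable (a joint): Angle of the turntable, rad, 0 at the start; held by the pin while seated and only by light friction (0.25 N m) once the pin is out.
- ring_a: Loose flat wooden ring 60 mm across, 6 mm thick, on the table on the robot's side of the fixture. Origin: centre of its underside. Bystander.
- ring_b: Loose flat wooden ring like the other, on the far side of the fixture. Bystander.
- bush: Loose steel bush 26 mm across, 10 mm high, lying on the base plate (12 mm above the table) beyond the bridge. Bystander.
- vial: Loose white bottle 30 mm across, 60 mm high, on the far side of the clamp. Origin: underside. Bystander.
- jar: Loose lidded glass jar 52 mm across, 70 mm high, on the robot's side of the turntable. Origin: underside. Bystander.
- panel: Loose white relief panel 70 x 90 mm, 12 mm thick, flat on the table on the robot's side. Origin: underside. Bystander.
- scraper: Loose hand scraper 180 mm long lying beside the clamp's end of the fixture. Bystander.
- carton: Loose plain brown box 60 x 90 x 45 mm on the far side of the turntable. Origin: underside. Bystander.

How it is judged:
By the outcome, as a careful person would: the job done as asked, in the order asked, and still so for the second after the job is handed in, while the arm keeps its last pose, push and grip.
It also fails if it takes over 42 s, if anything falls off the work surface, if the arm or the gripper's body presses on something with over 40 N, if the wrist force passes 120 N, or if a joint passes its speed limit or range.

## Working session

There is one attempt and no reset: what is moved stays moved. The work goes in short steps, Python scripts to look and compute and a tool call to move; the robot and the scene stay as the last step left them, time stands still between calls to the robot, and variables do not carry over. Pictures are saved under pics/ and viewed, and the job is handed in when it is done.

Besides the shell and the picture viewer there is one more tool, called after ">>>" in YAML: its name, and indented under it one key for each argument. servo_tool: Moves the arm, as the interface text tells. Its arguments: {"type":"object","properties":{"series":{"type":"array"}},"required":["series"]}

```bash
mkdir -p pics; python3 - <<'E'
from workcell import bot,cams
import cv2
print(bot.state())
for n in("scene","top"):
    s=cams.snapshot(n); cv2.imwrite(f"pics/{n}0.png",s["color"]); print(n,s["fx"],s["fy"],s["cx"],s["cy"],s["R"],s["t"])
E
```

```text
{'time': 0.0, 'joints': array([-1.17297869e+00,  4.23834690e-01,  1.63068402e+00, -1.09494005e-05,
        1.08859239e+00, -1.89793687e-02]), 'qd': array([-3.53102612e-04, -2.22045668e-03, -5.38209159e-05,  1.01884331e-03,
        2.62054122e-04, -6.81148914e-05]), 'joint_torque': array([-1.66329417e-03, -5.44618070e+01, -2.73666072e+01,  6.42539305e-02,
        2.27439415e-02, -1.36719823e-04]), 'position': array([ 0.2528871 , -0.57108118,  0.30190779]), 'tcp_rot': array([-1.58339217,  1.56927785,  1.97500257]), 'contact_force': array([-0.18894605,  0.10866265,  0.00744476]), 'torque': array([-0.02379783,  0.02873961,  0.00756231]), 'opening': 0.08765681316622193}
scene 507.24455712703895 507.24455712703895 276.3502078851353 216.30794699611837 [[-0.45645407  0.88958371  0.01704448]
 [ 0.54887971  0.29660926 -0.78150753]
 [-0.70027191 -0.34736692 -0.62366295]] [ 0.22207576 -0.2491755   1.38886756]
top 390.4850954782937 390.4850954782937 279.9028874283061 206.18072960070307 [[-0.01970175 -0.99977651 -0.0076661 ]
 [-0.99518308  0.02034657 -0.09589916]
 [ 0.0960337   0.0057398  -0.99536153]] [0.04829208 0.57575737 0.74790453]
```

View pics/scene0.png

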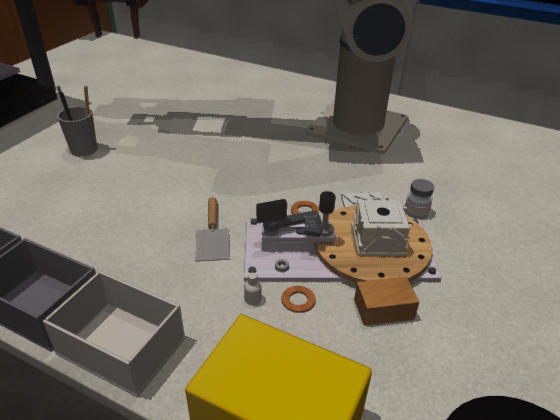

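View pics/top0.png

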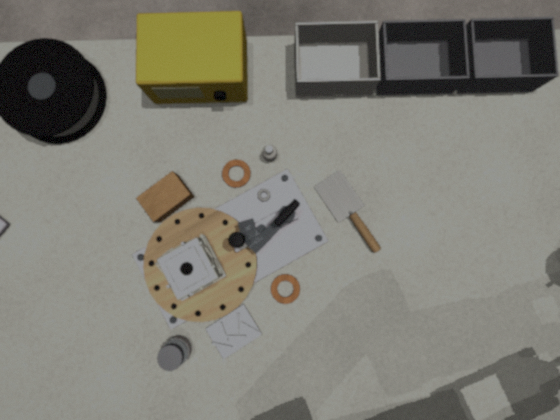

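The top view shows the clamp bar near (287,213), the plunger head near (237,241), the mould near (187,268), and ring, vial and scraper close by. I'll enlarge it and measure.

```bash
python3 - <<'E'
import cv2
a=cv2.imread("pics/top0.png")[130:350,130:350]; 
cv2.imwrite("pics/topz.png",cv2.resize(a[30:170,50:220],None,fx=4.5,fy=4.2,interpolation=cv2.INTER_CUBIC))
a=cv2.imread("pics/scene0.png")[175:315,240:440]; 
cv2.imwrite("pics/scenez.png",cv2.resize(a,None,fx=4,fy=4,interpolation=cv2.INTER_CUBIC))
E
```

```text
(no output)
```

View pics/topz.png

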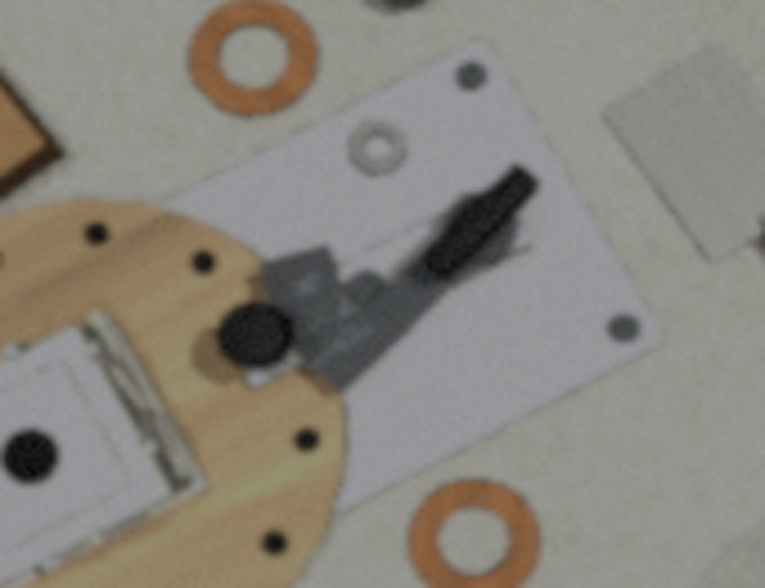

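View pics/scenez.png

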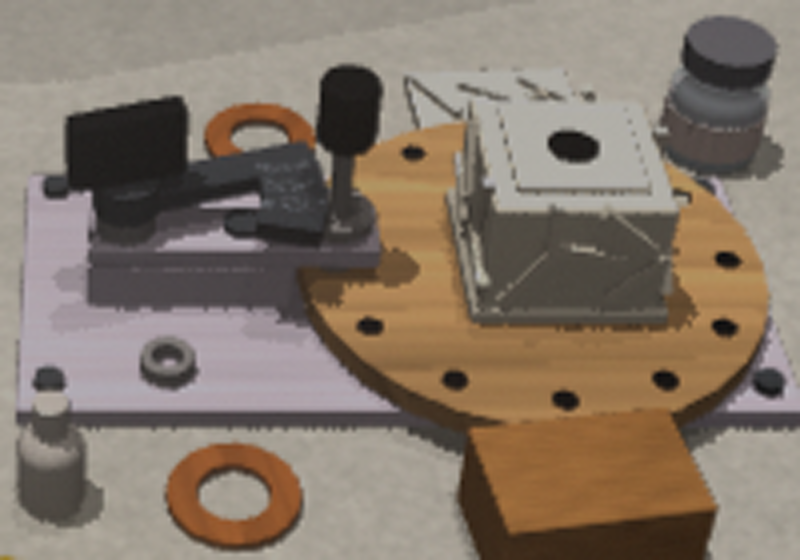

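```bash
cat > h.py <<'E'
import cv2,numpy as np
from workcell import bot,cams
def ray(s,u,v,z):
    R,t=np.array(s["R"]),np.array(s["t"]); c=-R.T@t
    d=R.T@np.array([(u-s["cx"])/s["fx"],(v-s["cy"])/s["fy"],1]); return c+d*(z-c[2])/d[2]
def proj(s,X):
    p=np.array(s["R"])@X+s["t"]; return s["fx"]*p[0]/p[2]+s["cx"],s["fy"]*p[1]/p[2]+s["cy"]
def blobs(s,box,th,amin=20):
    u0,u1,v0,v1=box; m=(s["color"][v0:v1,u0:u1].max(2)<th).astype(np.uint8)
    cs,_=cv2.findContours(m,cv2.RETR_EXTERNAL,cv2.CHAIN_APPROX_NONE)
    return [c+np.array([u0,v0]) for c in cs if cv2.contourArea(c)>=amin]
E
python3 - <<'E'
from h import *
s=cams.snapshot("top")
for th in(35,45,55):
  for c in blobs(s,(215,310,190,260),th):
    r=cv2.minAreaRect(c); u,v=r[0]
    print(th,r,"z116",ray(s,u,v,.116).round(4),"z134",ray(s,u,v,.134).round(4))
    P=np.array([ray(s,*p[0],.116)[:2] for p in c]).astype(np.float32); print("   metric116",cv2.minAreaRect(P*1000))
# plate bolts z12: corners; mould hole
for c in blobs(s,(130,340,165,335),75,8):
    (u,v),r=cv2.minEnclosingCircle(c); print((round(u),round(v)),round(r,1),"z12",ray(s,u,v,.012).round(3)[:2],"z28",ray(s,u,v,.028).round(3)[:2],"z97",ray(s,u,v,.097).round(4)[:2])
s=cams.snapshot("scene")
for th in(35,45,55):
  for c in blobs(s,(250,340,185,220),th):
    x,y,w,h=cv2.boundingRect(c); print("scene",th,x,y,w,h,"c z117",ray(s,x+w/2-.5,y+h/2-.5,.117).round(4),"z97",ray(s,x+w/2-.5,y+h/2-.5,.097).round(4))
E
```

```text
35 ((237.0, 239.5), (13.0, 14.0), 90.0) z116 [0.5112 0.1123 0.116 ] z134 [0.5109 0.1102 0.134 ]
   metric116 ((511.20556640625, 112.31403350830078), (24.487279891967773, 22.663034439086914), 89.37659454345703)
35 ((285.75, 212.75001525878906), (7.778173923492432, 29.698484420776367), 45.0) z116 [0.5563 0.0262 0.116 ] z134 [0.5549 0.0263 0.134 ]
   metric116 ((556.354248046875, 26.135753631591797), (13.685432434082031, 52.276832580566406), 43.86530303955078)
45 ((237.0, 239.5), (13.0, 16.0), 90.0) z116 [0.5112 0.1123 0.116 ] z134 [0.5109 0.1102 0.134 ]
   metric116 ((511.1907043457031, 112.3226089477539), (28.016281127929688, 22.63156509399414), 88.8736801147461)
45 ((285.32940673828125, 213.2823486328125), (9.544940948486328, 32.53956985473633), 40.60129928588867) z116 [0.5554 0.0269 0.116 ] z134 [0.554  0.0271 0.134 ]
   metric116 ((555.4447021484375, 26.88534164428711), (16.777202606201172, 57.27423858642578), 48.2470588684082)
55 ((237.5, 239.0), (14.0, 17.0), 90.0) z116 [0.512  0.1114 0.116 ] z134 [0.5118 0.1093 0.134 ]
   metric116 ((512.0463256835938, 111.43177032470703), (29.7
[... 1297 characters left out ...]
2226]
(201, 215) 2.2 z12 [0.563 0.197] z28 [0.562 0.194] z97 [0.5568 0.1792]
(278, 218) 24.9 z12 [0.553 0.04 ] z28 [0.552 0.04 ] z97 [0.5477 0.0393]
(172, 205) 23.1 z12 [0.585 0.256] z28 [0.583 0.252] z97 [0.5757 0.2322]
scene 35 257 203 29 17 c z117 [0.5835 0.0369 0.117 ] z97 [0.5608 0.0252 0.097 ]
scene 35 320 192 15 22 c z117 [0.5133 0.1144 0.117 ] z97 [0.4879 0.1055 0.097 ]
scene 45 257 200 33 20 c z117 [0.578  0.0381 0.117 ] z97 [0.5551 0.0264 0.097 ]
scene 45 320 192 15 22 c z117 [0.5133 0.1144 0.117 ] z97 [0.4879 0.1055 0.097 ]
scene 55 257 199 35 21 c z117 [0.5759 0.0389 0.117 ] z97 [0.5529 0.0273 0.097 ]
scene 55 319 192 16 28 c z117 [0.522  0.1171 0.117 ] z97 [0.497  0.1083 0.097 ]
```

```bash
cat >> h.py <<'E'
from scipy.spatial.transform import Rotation as Ro
def tool(): 
    s=bot.state(); R=Ro.from_euler('xyz',s["tcp_rot"]).as_matrix(); return s,R
def ang(v): return np.degrees(np.arctan2(v[1],v[0]))
P=np.array([.511,.113]); C=np.array([.557,.0250])
E
python3 - <<'E'
from h import *
s,R=tool(); print(R.round(4)); print("tool y ang",ang(R[:,1]))
c=cams.snapshot("scene")
a=ray(c,256.75,204.25,.116);b=ray(c,286.25,199.25,.116);print(a,b,np.linalg.norm(a-b),ang(b-a))
t=cams.snapshot("top")
# bar darkness-weighted moments
g=t["color"].max(2).astype(float); pts=[];w=[]
for v in range(195,232):
  for u in range(268,305):
    if g[v,u]<48: pts.append(ray(t,u,v,.116)[:2]);w.append(60-g[v,u])
pts=np.array(pts);w=np.array(w);m=(pts*w[:,None]).sum(0)/w.sum();V=np.linalg.eigh(np.cov(pts.T,aweights=w))[1][:,1];print(m,ang(V))
E
```

```text
[[-3.000e-04  4.049e-01 -9.144e-01]
 [ 8.000e-04 -9.144e-01 -4.049e-01]
 [-1.000e+00 -9.000e-04 -0.000e+00]]
tool y ang -66.11810727806915
[0.5771432  0.00471618 0.116     ] [0.53838899 0.04466163 0.116     ] 0.05565543119656585 134.13280914345455
[0.55438753 0.02752668] 135.9049449865928
```

>>> servo_tool:
  series:
    - [0,0,0,-0.12,0,0,-1]
    - [0,0,0,-0.12,0,0,-1]
    - [0,0,0,-0.12,0,0,-1]
    - [0,0,0,-0.12,0,0,-1]
    - [0,0,0,-0.12,0,0,-1]
    - [0,0,0,-0.12,0,0,-1]
    - [0,0,0,-0.12,0,0,-1]
    - [0,0,0,-0.12,0,0,-1]

```text
time: 0.97
position: [0.253, -0.5714, 0.3026]
tcp_rot: [-2.494, 1.571, 2.03]
contact_force: [-0.1, 0.2, 0.3]
opening: 0.0879
```

>>> servo_tool:
  series:
    - [0,0,0,-0.12,0,0,-1]
    - [0,0,0,-0.12,0,0,-1]
    - [0,0,0,-0.12,0,0,-1]
    - [0,0,0,-0.12,0,0,-1]
    - [0,0,0,-0.12,0,0,-1]
    - [0,0,0,-0.12,0,0,-1]
    - [0,0,0,-0.12,0,0,-1]
    - [0,0,0,-0.12,0,0,-1]

```text
time: 1.63
position: [0.253, -0.5714, 0.3026]
tcp_rot: [2.582, 1.571, 1.783]
contact_force: [-0.7, -0.4, 0.1]
opening: 0.0879
```

```bash
cat > go.py <<'E'
import sys
from h import *
s,R=tool(); x,y,z=map(float,sys.argv[1:4]); d=np.array([x,y,z])-s["position"]
print("t",s["time"],"pos",s["position"].round(4),"shift mm tool",(R.T@d*1000).round(1),"yang",round(ang(R[:,1]),2),"down",R[:,0].round(4),"F",s["contact_force"].round(2),"T",s["torque"].round(2),"open",round(s["opening"],4),"j",s["joints"].round(2))
E
python3 go.py .5565 .0255 .303
```

```text
t 1.6333 pos [ 0.253  -0.5714  0.3026] shift mm tool [-3.000e-01  6.338e+02 -2.160e+02] yang 44.23 down [-0.e+00  2.e-04 -1.e+00] F [-0.69 -0.35  0.07] T [ 0.01 -0.19  0.  ] open 0.0879 j [-1.17  0.42  1.63  0.    1.09 -1.94]
```

>>> servo_tool:
  series:
    - [0,36,-12,-0.02,0,0,-1]
    - [0,36,-12,0,0,0,-1]
    - [0,36,-12,0,0,0,-1]
    - [0,36,-12,0,0,0,-1]
    - [0,36,-12,0,0,0,-1]
    - [0,36,-12,0,0,0,-1]
    - [0,36,-12,0,0,0,-1]
    - [0,36,-12,0,0,0,-1]

```text
time: 2.3
position: [0.3898, -0.2985, 0.3028]
tcp_rot: [0.209, 1.57, -0.576]
contact_force: [0.9, -0.5, 0.5]
opening: 0.0882
```

>>> servo_tool:
  series:
    - [0,36,-12,0,0,0,-1]
    - [0,36,-12,0,0,0,-1]
    - [0,36,-12,0,0,0,-1]
    - [0,36,-12,0,0,0,-1]
    - [0,36,-12,0,0,0,-1]
    - [0,36,-12,0,0,0,-1]
    - [0,36,-12,0,0,0,-1]
    - [0,0,0,0,0,0,-1]

```text
time: 2.97
position: [0.5103, -0.0579, 0.303]
tcp_rot: [1.301, 1.568, 0.52]
contact_force: [0.6, -0.2, -0.4]
opening: 0.0874
```

```bash
python3 go.py .5565 .0255 .303
```

```text
t 2.9667 pos [ 0.5103 -0.0579  0.303 ] shift mm tool [  0.2  91.7 -25.9] yang 45.28 down [ 0.0022  0.0013 -1.    ] F [ 0.61 -0.15 -0.4 ] T [ 0.02 -0.12  0.05] open 0.0874 j [-0.14  0.26  1.87  0.    1.01 -0.93]
```

>>> servo_tool:
  series:
    - [0,31,-9,0,0,0,-1]
    - [0,31,-9,0,0,0,-1]
    - [0,30,-8,0,0,0,-1]
    - [20,0,0,0,0,0,-1]
    - [30,0,0,0,0,0,-1]
    - [0,0,0,0,0,0,-1]

```text
time: 3.47
position: [0.5521, 0.0211, 0.2484]
tcp_rot: [-2.322, 1.563, -3.106]
contact_force: [-1.7, -0.6, -0.2]
opening: 0.088
```

```bash
python3 go.py .5565 .0255 .163;  python3 - <<'E'
from h import *
for n,(u0,v0) in(("scene",(200,100)),("top",(180,120))):
    s=cams.snapshot(n); cv2.imwrite(f"pics/{n}1.png",cv2.resize(s["color"][v0:v0+200,u0:u0+220],None,fx=3,fy=3,interpolation=cv2.INTER_CUBIC))
E
```

```text
t 3.4667 pos [0.5521 0.0211 0.2484] shift mm tool [85.4  6.7  0.5] yang 45.1 down [-7.6e-03 -3.0e-04 -1.0e+00] F [-1.68 -0.61 -0.18] T [ 0.08 -0.1   0.04] open 0.088 j [ 0.02  0.39  1.83 -0.    0.93 -0.77]
```

View pics/scene1.png

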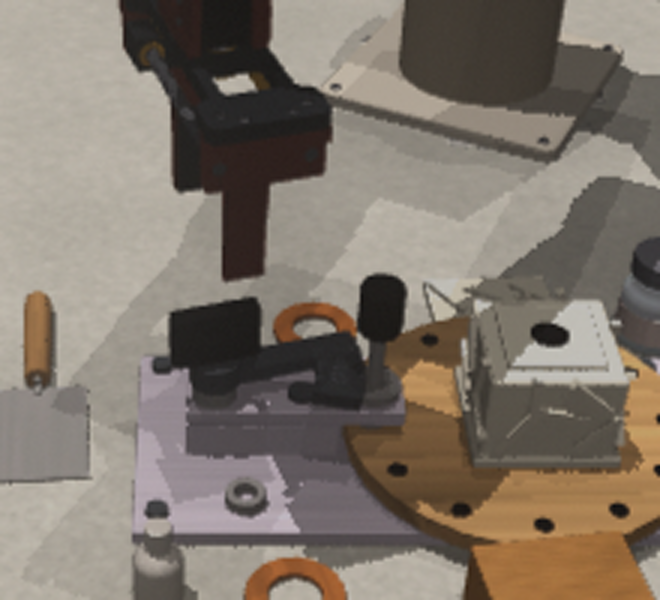

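View pics/top1.png

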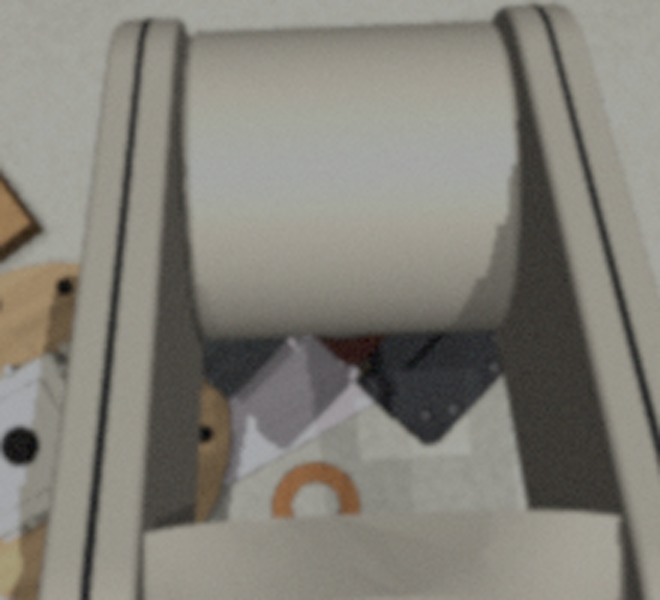

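The scene view shows the open jaws over the black bar (bar at about (215,330) in the zoom, finger nearest the camera at (245,230)); the top view is blocked by the arm. I'll go down partway, then check the settled pose.

>>> servo_tool:
  series:
    - [15,0,0,0,0,0,-1]
    - [0,0,0,0,0,0,-1]
    - [0,0,0,0,0,0,-1]

```text
time: 3.82
position: [0.5547, 0.0204, 0.2387]
tcp_rot: [0.721, 1.57, -0.064]
contact_force: [0.9, -0.2, 0.2]
opening: 0.088
```

```bash
python3 go.py .5565 .0255 .163
```

```text
t 3.8167 pos [0.5547 0.0204 0.2387] shift mm tool [75.7  4.8 -2.4] yang 44.99 down [ 4.e-04 -0.e+00 -1.e+00] F [ 0.9  -0.15  0.16] T [-0.01 -0.14 -0.02] open 0.088 j [ 0.02  0.41  1.83 -0.    0.9  -0.77]
```

>>> servo_tool:
  series:
    - [20,4.8,-2.4,0,0,0,-1]
    - [20,0,0,0,0,0,-1]
    - [20,0,0,0,0,0,-1]
    - [15,0,0,0,0,0,-1]
    - [0,0,0,0,0,0,-1]
    - [0,0,0,0,0,0,-1]

```text
time: 4.32
position: [0.5566, 0.0258, 0.1634]
tcp_rot: [-2.293, 1.571, -3.078]
contact_force: [0.8, -0.5, -0.1]
opening: 0.0879
```

```bash
python3 go.py .5565 .0255 .163;  python3 - <<'E'
from h import *
for n,(u0,v0) in(("scene",(200,100)),):
    s=cams.snapshot(n); cv2.imwrite(f"pics/{n}2.png",cv2.resize(s["color"][v0:v0+200,u0:u0+220],None,fx=3,fy=3,interpolation=cv2.INTER_CUBIC))
E
```

```text
t 4.3167 pos [0.5566 0.0258 0.1634] shift mm tool [ 0.4 -0.3  0.2] yang 45.01 down [-1.e-04 -0.e+00 -1.e+00] F [ 0.82 -0.48 -0.05] T [-0.05 -0.11 -0.02] open 0.0879 j [ 0.02  0.52  1.86 -0.    0.75 -0.76]
```

View pics/scene2.png

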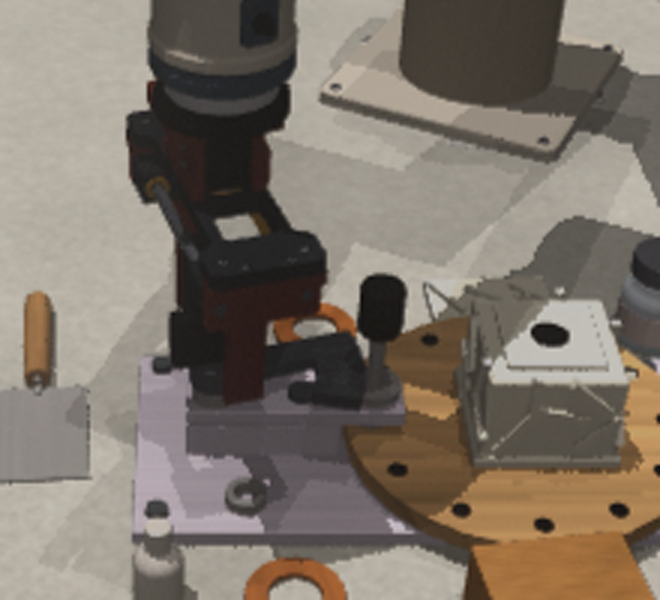

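The bar now stands between the jaws: the near finger is at (245,345) and the bar's end at (185,340). Closing now.

>>> servo_tool:
  series:
    - [0,0,0,0,0,0,1]
    - [0,0,0,0,0,0,1]
    - [0,0,0,0,0,0,1]
    - [0,0,0,0,0,0,1]
    - [0,0,0,0,0,0,1]
    - [0,0,0,0,0,0,1]

```text
time: 4.87
position: [0.5563, 0.026, 0.1629]
tcp_rot: [0.843, 1.571, 0.058]
contact_force: [0.2, 0.2, -0.7]
opening: 0.0515
```

```bash
python3 go.py .5565 .0255 .163
```

```text
t 4.8667 pos [0.5563 0.026  0.1629] shift mm tool [-0.1 -0.3  0.5] yang 45.04 down [ 3.e-04  0.e+00 -1.e+00] F [ 0.18  0.17 -0.68] T [-0.01 -0.13 -0.01] open 0.0515 j [ 0.03  0.52  1.86  0.    0.75 -0.76]
```

>>> servo_tool:
  series:
    - [0,0,0,0,0,0,1]
    - [0,0,0,0,0,0,1]
    - [0,0,0,0,0,0,1]
    - [0,0,0,0,0,0,1]
    - [0,0,0,0,0,0,1]
    - [0,0,0,0,0,0,1]
    - [0,0,0,0,0,0,1]
    - [0,0,0,0,0,0,1]

```text
time: 5.53
position: [0.5563, 0.026, 0.1626]
tcp_rot: [-1.897, 1.571, -2.682]
contact_force: [0.3, 0.1, 0.4]
opening: 0.0137
```

```bash
python3 go.py .5565 .0255 .163
```

```text
t 5.5333 pos [0.5563 0.026  0.1626] shift mm tool [-0.4 -0.2  0.5] yang 45.04 down [-1.e-04 -0.e+00 -1.e+00] F [0.33 0.11 0.42] T [-0.05 -0.14  0.08] open 0.0137 j [ 0.03  0.53  1.86 -0.    0.75 -0.76]
```

>>> servo_tool:
  series:
    - [0,0,0,-0.05,0,0,1]
    - [0,0,0,-0.05,0,0,1]
    - [0,0,0,-0.05,0,0,1]
    - [0,0,0,-0.05,0,0,1]
    - [0,0,0,0,0,0,1]

```text
time: 5.95
position: [0.556, 0.0258, 0.1626]
tcp_rot: [-1.979, 1.57, -2.562]
contact_force: [-1.3, -1.0, 0.8]
opening: 0.0142
```

```bash
python3 go.py .5565 .0255 .163;  python3 - <<'E'
from h import *
for n,(u0,v0) in(("scene",(200,100)),):
    s=cams.snapshot(n); cv2.imwrite(f"pics/{n}3.png",cv2.resize(s["color"][v0:v0+200,u0:u0+220],None,fx=3,fy=3,interpolation=cv2.INTER_CUBIC))
E
```

```text
t 5.95 pos [0.556  0.0258 0.1626] shift mm tool [-0.4  0.   0.5] yang 56.6 down [-6.e-04 -4.e-04 -1.e+00] F [-1.28 -0.98  0.75] T [-0.25 -0.01  0.05] open 0.0142 j [ 0.03  0.53  1.87 -0.    0.75 -0.96]
```

View pics/scene3.png

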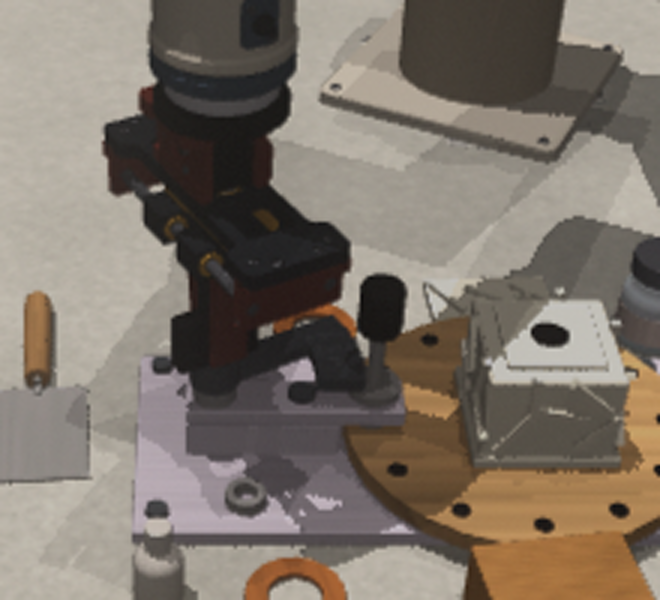

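The finger has swung away from the plunger (end now near (330,340)) with the bar firmly held. Continuing.

>>> servo_tool:
  series:
    - [0,0,0,-0.1,0,0,1]
    - [0,0,0,-0.1,0,0,1]
    - [0,0,0,-0.1,0,0,1]
    - [0,0,0,-0.1,0,0,1]
    - [0,0,0,-0.1,0,0,1]
    - [0,0,0,-0.1,0,0,1]
    - [0,0,0,-0.1,0,0,1]
    - [0,0,0,0,0,0,1]

```text
time: 6.67
position: [0.5558, 0.0246, 0.1626]
tcp_rot: [-2.24, 1.568, -2.121]
contact_force: [-3.0, -11.0, 1.5]
opening: 0.0137
```

```bash
python3 go.py .5565 .0255 .163
```

```text
t 6.6667 pos [0.5558 0.0246 0.1626] shift mm tool [-0.4  0.8  0.8] yang 96.83 down [-0.0013 -0.0021 -1.    ] F [ -3.01 -11.     1.48] T [-1.45  0.15 -0.01] open 0.0137 j [ 0.02  0.53  1.87 -0.    0.75 -1.66]
```

>>> servo_tool:
  series:
    - [0,-1.2,0,0,0,0,1]
    - [0,0,0,-0.05,0,0,1]
    - [0,0,0,-0.05,0,0,1]
    - [0,0,0,-0.03,0,0,1]
    - [0,0,0,0,0,0,1]
    - [0,0,0,0,0,0,1]

```text
time: 7.17
position: [0.5558, 0.0242, 0.1626]
tcp_rot: [-2.777, 1.569, -2.533]
contact_force: [-3.4, -6.1, 2.1]
opening: 0.0135
```

```bash
python3 go.py .5565 .0255 .163
```

```text
t 7.1667 pos [0.5558 0.0242 0.1626] shift mm tool [-0.4  1.1  1. ] yang 103.98 down [-0.0014 -0.001  -1.    ] F [-3.38 -6.11  2.11] T [-0.83  0.2   0.03] open 0.0135 j [ 0.02  0.53  1.87 -0.    0.75 -1.79]
```

>>> servo_tool:
  series:
    - [0,-0.5,0,-0.03,0,0,1]
    - [0,0,0,-0.03,0,0,1]
    - [0,0,0,-0.03,0,0,1]
    - [0,0,0,0,0,0,1]
    - [0,0,0,0,0,0,1]

```text
time: 7.58
position: [0.5559, 0.0239, 0.1626]
tcp_rot: [2.933, 1.569, -3.018]
contact_force: [-3.7, -4.0, 2.3]
opening: 0.0141
```

```bash
python3 go.py .5565 .0255 .163
```

```text
t 7.5833 pos [0.5559 0.0239 0.1626] shift mm tool [-0.4  1.3  1.1] yang 109.03 down [-1.6e-03 -2.0e-04 -1.0e+00] F [-3.68 -3.96  2.28] T [-0.62  0.31 -0.61] open 0.0141 j [ 0.02  0.53  1.87 -0.    0.75 -1.88]
```

>>> servo_tool:
  series:
    - [0,0,0,-0.03,0,0,1]
    - [0,0,0,0,0,0,1]
    - [0,0,0,0,0,0,1]

```text
time: 7.83
position: [0.556, 0.024, 0.1626]
tcp_rot: [2.831, 1.569, -3.091]
contact_force: [-3.5, -4.0, 3.2]
opening: 0.0142
```

```bash
python3 go.py .5565 .0255 .163
```

```text
t 7.8333 pos [0.556  0.024  0.1626] shift mm tool [-0.4  1.3  1. ] yang 110.73 down [-1.4e-03 -1.0e-04 -1.0e+00] F [-3.55 -4.    3.15] T [-0.66  0.32 -0.78] open 0.0142 j [ 0.02  0.53  1.87 -0.    0.75 -1.91]
```

The moment is 0.7–0.8 N m against a free-turning 0.06, so the knob is at its stop. Release and rise.

>>> servo_tool:
  series:
    - [0,0,0,0,0,0,-1]
    - [0,0,0,0,0,0,-1]
    - [0,0,0,0,0,0,-1]
    - [0,0,0,0,0,0,-1]
    - [0,0,0,0,0,0,-1]
    - [0,0,0,0,0,0,-1]

```text
time: 8.33
position: [0.5566, 0.0245, 0.1627]
tcp_rot: [0.028, 1.571, 0.393]
contact_force: [-0.5, 0.4, -0.1]
opening: 0.0507
```

>>> servo_tool:
  series:
    - [0,0,0,0,0,0,-1]
    - [0,0,0,0,0,0,-1]
    - [0,0,0,0,0,0,-1]
    - [0,0,0,0,0,0,-1]
    - [-30,0,0,0,0,0,-1]
    - [-30,0,0,0,0,0,-1]
    - [-20,0,0,0,0,0,-1]
    - [0,0,0,0,0,0,-1]

```text
time: 9.0
position: [0.5587, 0.0244, 0.2469]
tcp_rot: [-0.342, 1.564, 0.023]
contact_force: [1.3, 0.5, -0.4]
opening: 0.0879
```

```bash
python3 go.py .511 .113 .243;  python3 - <<'E'
from h import *
for n,(u0,v0) in(("scene",(200,100)),):
    s=cams.snapshot(n); cv2.imwrite(f"pics/{n}4.png",cv2.resize(s["color"][v0:v0+200,u0:u0+220],None,fx=3,fy=3,interpolation=cv2.INTER_CUBIC))
E
```

```text
t 9.0 pos [0.5587 0.0244 0.2469] shift mm tool [  3.5  99.8 -12.9] yang 110.92 down [ 7.2e-03  2.0e-04 -1.0e+00] F [ 1.28  0.53 -0.42] T [ 0.05 -0.15  0.07] open 0.0879 j [ 0.02  0.4   1.82  0.    0.91 -1.91]
```

View pics/scene4.png

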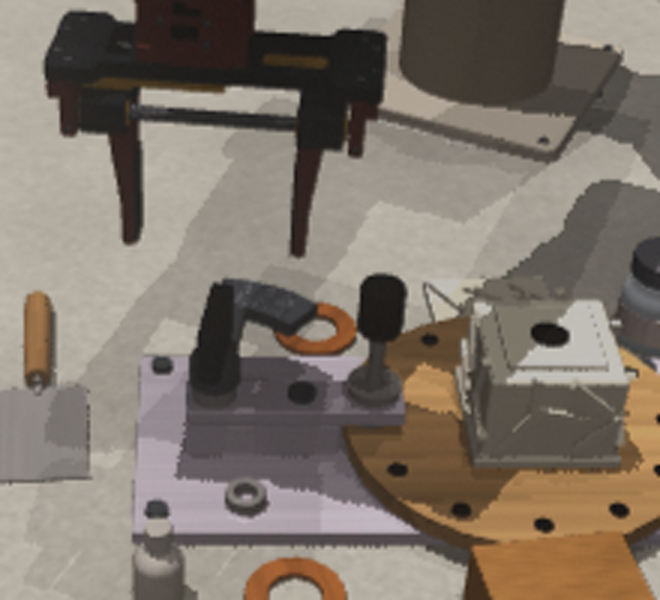

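The clamp finger has swung right over to the robot's side (end at (300,315)) and the plunger shoulder at (375,385) is free. Next I rotate the jaws to the fixture's x direction and move over the head.

>>> servo_tool:
  series:
    - [0,0,0,0.12,0,0,-1]
    - [0,0,0,0.12,0,0,-1]
    - [0,0,0,0.12,0,0,-1]
    - [0,0,0,0.12,0,0,-1]
    - [0,0,0,0.12,0,0,-1]
    - [0,0,0,0.12,0,0,-1]
    - [0,0,0,0.12,0,0,-1]
    - [0,0,0,0.12,0,0,-1]

```text
time: 9.72
position: [0.5557, 0.0243, 0.241]
tcp_rot: [-2.512, 1.568, -3.113]
contact_force: [-0.3, 0.3, 0.5]
opening: 0.0874
```

>>> servo_tool:
  series:
    - [0,0,0,0.12,0,0,-1]
    - [0,0,0,0.12,0,0,-1]
    - [0,0,0,0.12,0,0,-1]
    - [0,0,0,0.12,0,0,-1]
    - [0,0,0,0.01,0,0,-1]
    - [0,0,0,0,0,0,-1]

```text
time: 10.22
position: [0.5559, 0.0243, 0.2414]
tcp_rot: [-2.04, 1.569, -3.122]
contact_force: [1.2, 0.1, -0.1]
opening: 0.0876
```

```bash
python3 go.py .5105 .113 .243
```

```text
t 10.2167 pos [0.5559 0.0243 0.2414] shift mm tool [ -1.5   1.5 -99.6] yang 28.0 down [-0.002 -0.    -1.   ] F [ 1.21  0.15 -0.14] T [-0.06 -0.04 -0.06] open 0.0876 j [ 0.02  0.4   1.83  0.    0.91 -0.47]
```

>>> servo_tool:
  series:
    - [0,0,-30,0,0,0,-1]
    - [0,0,-30,0,0,0,-1]
    - [0,1.5,-25,0,0,0,-1]
    - [0,0,-14.5,0,0,0,-1]
    - [0,0,0,0,0,0,-1]
    - [0,0,0,0,0,0,-1]

```text
time: 10.72
position: [0.511, 0.1134, 0.2423]
tcp_rot: [-1.54, 1.57, -2.621]
contact_force: [0.8, -0.2, -0.1]
opening: 0.088
```

```bash
python3 go.py .5105 .113 .181;  python3 - <<'E'
from h import *
for n,(u0,v0) in(("scene",(220,100)),):
    s=cams.snapshot(n); cv2.imwrite(f"pics/{n}5.png",cv2.resize(s["color"][v0:v0+200,u0:u0+220],None,fx=3,fy=3,interpolation=cv2.INTER_CUBIC))
    for c in blobs(s,(310,345,180,225),45):
        x,y,w,h=cv2.boundingRect(c); print(x,y,w,h,ray(s,x+w/2-.5,y+h/2-.5,.117).round(4))
    print(proj(s,np.array([.5105,.113,.117])))
E
```

```text
t 10.7167 pos [0.511  0.1134 0.2423] shift mm tool [61.3 -0.7  0.1] yang 28.09 down [-5.e-04 -3.e-04 -1.e+00] F [ 0.79 -0.18 -0.11] T [-0.   -0.1  -0.02] open 0.088 j [ 0.2   0.36  1.9  -0.    0.88 -0.29]
319 180 21 34 [0.4946 0.1105 0.117 ]
(np.float64(326.88556819377936), np.float64(201.46741155613034))
```

View pics/scene5.png

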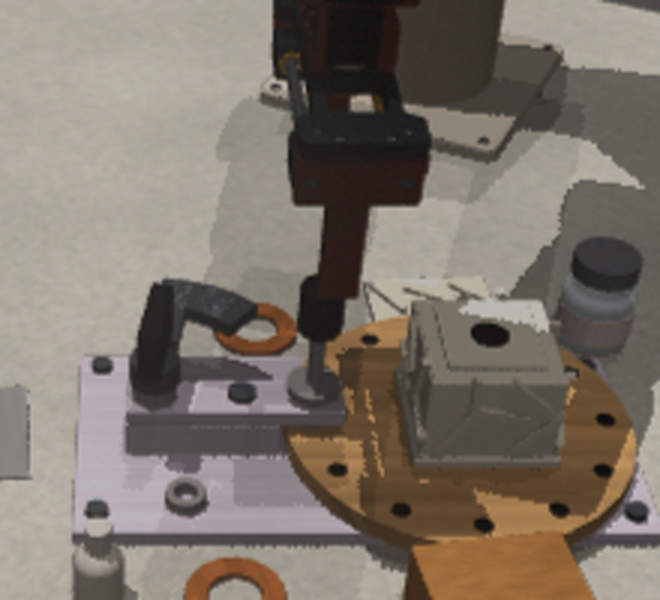

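The projection of my plunger estimate (326.9, 201.5) matches the head's picture centre (327, 202.5), and the jaws straddle it. Descending.

>>> servo_tool:
  series:
    - [20,-0.5,0,0,0,0,-1]
    - [20,0,0,0,0,0,-1]
    - [15,0,0,0,0,0,-1]
    - [6,0,0,0,0,0,-1]
    - [0,0,0,0,0,0,-1]
    - [0,0,0,0,0,0,-1]

```text
time: 11.27
position: [0.5114, 0.1122, 0.1817]
tcp_rot: [-1.673, 1.57, -2.758]
contact_force: [-0.6, -0.2, 0.6]
opening: 0.0876
```

```bash
python3 go.py .5105 .113 .181;  python3 - <<'E'
from h import *
for n,(u0,v0) in(("scene",(220,100)),):
    s=cams.snapshot(n); cv2.imwrite(f"pics/{n}6.png",cv2.resize(s["color"][v0:v0+200,u0:u0+220],None,fx=3,fy=3,interpolation=cv2.INTER_CUBIC))
E
```

```text
t 11.2667 pos [0.5114 0.1122 0.1817] shift mm tool [ 0.7 -0.4 -1.1] yang 27.83 down [-3.e-04 -1.e-04 -1.e+00] F [-0.55 -0.22  0.59] T [ 0.08 -0.1  -0.04] open 0.0876 j [ 0.19  0.46  1.93 -0.    0.75 -0.29]
```

View pics/scene6.png

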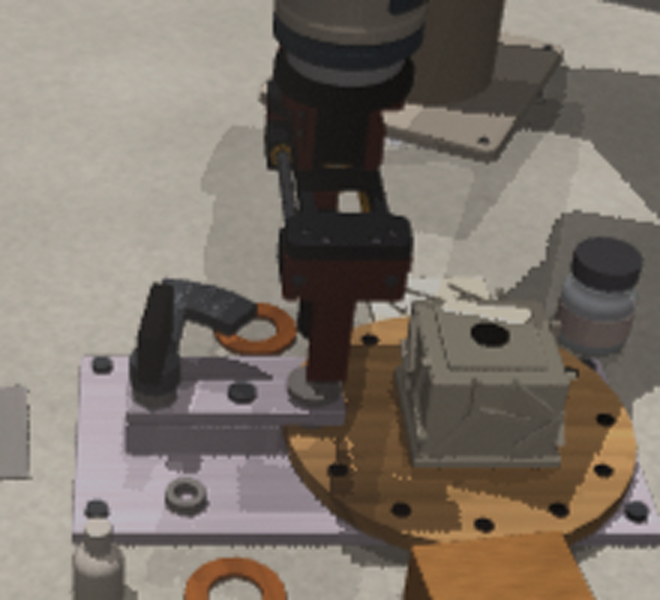

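The near finger covers the head at (330,340) as expected, clear of the mould and the clamp. Closing.

>>> servo_tool:
  series:
    - [0,-0.4,-1,0,0,0,1]
    - [0,0,0,0,0,0,1]
    - [0,0,0,0,0,0,1]
    - [0,0,0,0,0,0,1]
    - [0,0,0,0,0,0,1]
    - [0,0,0,0,0,0,1]
    - [0,0,0,0,0,0,1]
    - [0,0,0,0,0,0,1]

```text
time: 11.98
position: [0.5101, 0.1135, 0.1817]
tcp_rot: [1.363, 1.571, 0.278]
contact_force: [-0.1, 0.0, 0.4]
opening: 0.0383
```

>>> servo_tool:
  series:
    - [0,0,0,0,0,0,1]
    - [0,0,0,0,0,0,1]
    - [0,0,0,0,0,0,1]
    - [0,0,0,0,0,0,1]
    - [0,0,0,0,0,0,1]
    - [0,0,0,0,0,0,1]

```text
time: 12.48
position: [0.5103, 0.1135, 0.1817]
tcp_rot: [1.547, 1.57, 0.462]
contact_force: [1.4, 0.9, -1.1]
opening: 0.0273
```

```bash
python3 go.py .5105 .113 .203
```

```text
t 12.4833 pos [0.5103 0.1135 0.1817] shift mm tool [-21.3  -0.    0.6] yang 27.84 down [ 3.e-04  2.e-04 -1.e+00] F [ 1.44  0.86 -1.12] T [ 0.21 -0.33 -0.01] open 0.0273 j [ 0.2   0.46  1.93  0.    0.75 -0.29]
```

The head is gripped (opening 27.3 mm against its 28 mm diameter). Lifting slowly.

>>> servo_tool:
  series:
    - [0,0,0,0,0,0,1]
    - [-3,0,0,0,0,0,1]
    - [-3,0,0,0,0,0,1]
    - [-3,0,0,0,0,0,1]
    - [-3,0,0,0,0,0,1]
    - [0,0,0,0,0,0,1]

```text
time: 12.98
position: [0.5101, 0.1135, 0.1941]
tcp_rot: [1.44, 1.571, 0.355]
contact_force: [2.3, 1.4, -6.3]
opening: 0.0273
```

```bash
python3 go.py .5105 .113 .2037
```

```text
t 12.9833 pos [0.5101 0.1135 0.1941] shift mm tool [-9.6  0.1  0.6] yang 27.85 down [ 2.e-04  1.e-04 -1.e+00] F [ 2.34  1.4  -6.31] T [ 0.28 -0.65 -0.  ] open 0.0273 j [ 0.2   0.43  1.93  0.    0.78 -0.29]
```

>>> servo_tool:
  series:
    - [-3,0,0,0,0,0,1]
    - [-3,0,0,0,0,0,1]
    - [-2,0,0,0,0,0,1]
    - [-1,0,0,0,0,0,1]
    - [0,0,0,0,0,0,1]
    - [0,0,0,0,0,0,1]

```text
time: 13.48
position: [0.5101, 0.1135, 0.2027]
tcp_rot: [2.113, 1.571, 1.028]
contact_force: [3.6, 2.3, -9.5]
opening: 0.0275
```

```bash
python3 go.py .5105 .113 .2037
```

```text
t 13.4833 pos [0.5101 0.1135 0.2027] shift mm tool [-1.   0.1  0.6] yang 27.84 down [ 0.e+00  1.e-04 -1.e+00] F [ 3.57  2.27 -9.52] T [ 0.36 -0.83  0.04] open 0.0275 j [ 0.2   0.42  1.92  0.    0.8  -0.29]
```

>>> servo_tool:
  series:
    - [-0.7,0,0,0,0,0,1]
    - [-0.7,0,0,0,0,0,1]
    - [0,0,0,0,0,0,1]
    - [0,0,0,0,0,0,1]

```text
time: 13.82
position: [0.5101, 0.1135, 0.2038]
tcp_rot: [-1.788, 1.571, -2.873]
contact_force: [4.0, 2.1, -13.9]
opening: 0.0275
```

```bash
python3 go.py .5105 .113 .2037
```

```text
t 13.8167 pos [0.5101 0.1135 0.2038] shift mm tool [0.1 0.2 0.6] yang 27.85 down [-2.e-04 -1.e-04 -1.e+00] F [  4.04   2.09 -13.88] T [ 0.47 -1.04  0.02] open 0.0275 j [ 0.2   0.42  1.92 -0.    0.8  -0.29]
```

The force rose 4.4 N over the last millimetre, far above the spring's 0.3 N/mm, at a 22.1 mm lift. That is the stop. I'll check that it holds and look at both views.

>>> servo_tool:
  series:
    - [-0.3,0,0,0,0,0,1]
    - [0,0,0,0,0,0,1]
    - [0,0,0,0,0,0,1]
    - [0,0,0,0,0,0,1]
    - [0,0,0,0,0,0,1]
    - [0,0,0,0,0,0,1]
    - [0,0,0,0,0,0,1]
    - [0,0,0,0,0,0,1]

```text
time: 14.48
position: [0.51, 0.1135, 0.2039]
tcp_rot: [-1.95, 1.57, -3.035]
contact_force: [4.6, 1.8, -16.8]
opening: 0.0274
```

```bash
python3 go.py .5105 .113 .2037;  python3 - <<'E'
from h import *
for n,(u0,v0) in(("scene",(220,100)),("top",(120,130))):
    s=cams.snapshot(n); cv2.imwrite(f"pics/{n}7.png",cv2.resize(s["color"][v0:v0+200,u0:u0+220],None,fx=3,fy=3,interpolation=cv2.INTER_CUBIC))
    b=cv2.imread(f"pics/{n}0.png"); d=s["color"].astype(int)-b
    if n=="scene": # turntable holes before/after
        for nm,im in(("before",b),("now",s["color"])):
            o=dict(s);o["color"]=im
            print(nm,[tuple(int(q) for q in cv2.boundingRect(c)) for c in blobs(o,(325,435,245,285),70,4)])
E
```

```text
t 14.4833 pos [0.51   0.1135 0.2039] shift mm tool [0.2 0.3 0.7] yang 27.85 down [-4.e-04 -0.e+00 -1.e+00] F [  4.58   1.79 -16.77] T [ 0.48 -1.23  0.02] open 0.0274 j [ 0.2   0.42  1.92  0.    0.8  -0.29]
before [(378, 273, 7, 4), (428, 268, 7, 6), (403, 268, 7, 4), (351, 268, 6, 4), (408, 264, 21, 21), (325, 262, 35, 23), (418, 255, 6, 4), (330, 255, 6, 3)]
now [(378, 273, 7, 4), (428, 268, 7, 6), (403, 267, 7, 5), (350, 267, 7, 6), (408, 264, 21, 20), (328, 264, 29, 21), (418, 255, 6, 4), (329, 254, 7, 5), (354, 245, 4, 10)]
```

View pics/scene7.png

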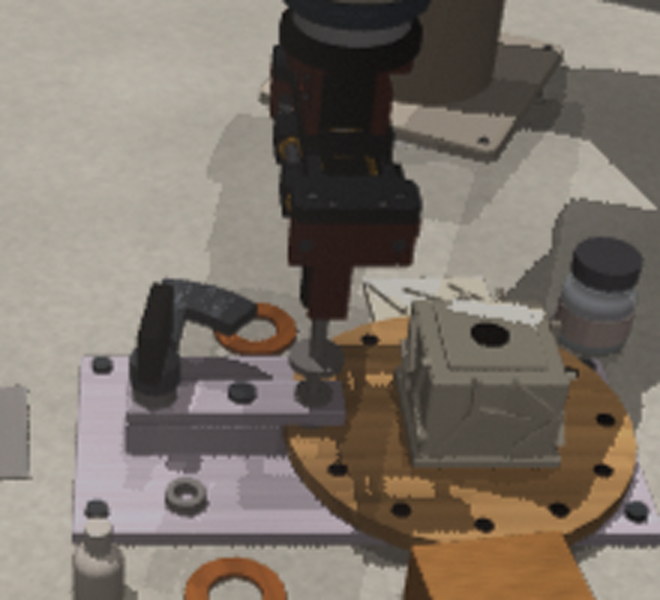

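View pics/top7.png

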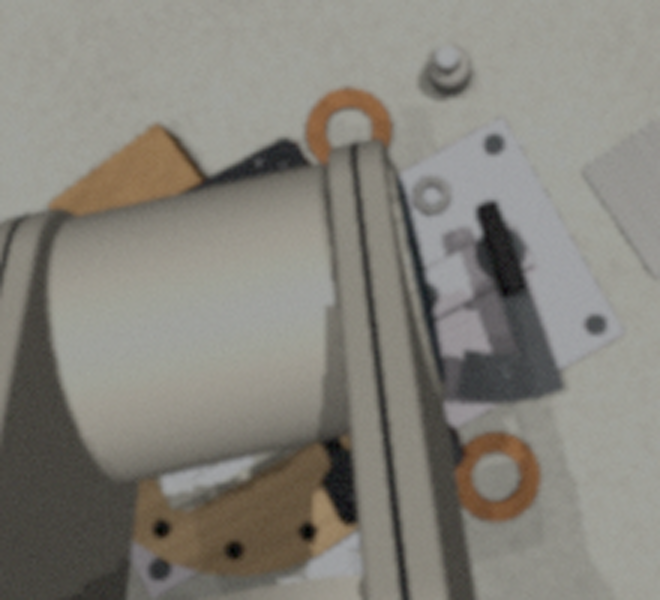

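```bash
python3 - <<'E'
from h import *
t=cams.snapshot("top")
for th in (35,42,48):
  for c in blobs(t,(270,300,190,232),th,30):
    p=np.array([ray(t,*q[0],.116)[:2]*1000 for q in c],np.float32); r=cv2.minAreaRect(p); b=cv2.boxPoints(r)
    e=max((b[1]-b[0],b[2]-b[1]),key=np.linalg.norm); print(th,r,"clamp rad",np.radians((ang(e)-117.7)%180))
print(bot.state()["contact_force"],bot.state()["position"])
E
```

```text
35 ((554.30126953125, 27.1441593170166), (48.66096496582031, 9.379913330078125), 12.760074615478516) clamp rad 1.3100454
42 ((555.9248046875, 25.87786102294922), (53.71772766113281, 15.671650886535645), 14.62778091430664) clamp rad 1.342643
48 ((555.6104125976562, 25.949974060058594), (54.02952194213867, 16.099205017089844), 17.112565994262695) clamp rad 1.3860108
[  4.91932522   2.28405543 -17.29153871] [0.50996847 0.11347999 0.20387193]
```

```bash
python3 - <<'E'
from h import *
from workcell import order
s=bot.state();print(s["time"],s["contact_force"],s["opening"]); print(order.hand_in())
E
```

```text
14.6333 [  4.91932522   2.28405543 -17.29153871] 0.027643488780296346
the job is handed in; nothing more can be done
None
```

I turned the clamp knob counter-clockwise to its stop, then gripped the plunger head and pulled it straight up to its stop. I handed the job in while still holding it there, at 14.6 s of the 42 s allowed.

- **Clamp:** the moment rose to about 0.8 N m at the end of the turn, against 0.06 N m when turning freely, and the jaws were past the expected stop angle. The final pictures show the finger well off the plunger's shoulder. The bar's angle measured from the top view came out at 1.31–1.39 rad, a little under the nominal 1.4. That spread comes from the choice of mask threshold, so I relied on the moment.
- **Plunger:** the lift was 22.2 mm at the tool, and the downward force climbed steeply over the last millimetre. Just before hand-in it was still creeping up slightly, from 16.8 to 17.3 N. The grip opening stayed at about 27.5 mm, so I saw no slip. The raised shoulder is visible in the picture.
- **Turntable and loose items:** the turntable holes I could compare are within a pixel of where they started, so it has not turned. The loose things in view looked undisturbed. The arm hid part of the top view, so I did not measure each one.

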